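# Open the clutch spring compressor

## Task

Open the clutch spring compressor ready for the next clutch: press its release paddle down with the fingertips and, keeping it held down all the way, push the carriage away from the headstock until it meets the end stop, then let go so that the paddle pops up and locks it there. Push only, do not grip or lift anything, and leave the parts lying about on the bench where they are.

Things in the scene. Friction and masses are not known exactly. Their poses are not given: they have to be found in the camera images.
- compressor: clutch spring compressor, bolted down: grey bed 100 mm wide (its x), 330 mm long (its y), 12 mm thick, two guide rods along y. Origin: centre of the bed's underside, on the bench; z up. At -y a grey headstock 94 mm high with a round cup facing +y and a screw with T bar (reaching y = -216 mm). Position and yaw differ from run to run.
- end_stop (a point): middle of the near (-y) face of the end stop, a fixed grey block across the bed's +y end, 18 mm thick, top 56 mm above the bench; this point is at compressor y = 132 mm, 45 mm high. The two rubber bumpers on the carriage meet it.
- carriage (a joint): travel (m) of the carriage along the compressor's +y: within 2 mm of 0 at the start beside the headstock, 0.135 at the end stop. Aluminium block 84 x 70 mm, top 52 mm above the bench, friction about 2 N. A dog locks it in notches every 27 mm, the last at the end stop, with 2 mm of play; free only with the paddle down over 4.5 mm. Paddle let up on the way: it locks in the next notch.
- release (a joint): how far the release paddle is pressed down (m): 0 fully up (locked in a notch), 0.0045 the lock just clears, 0.008 fully down. Sprung: about 5.5 N to start, 9.5 N fully down. Let up between two notches, it stays at about 0.0045.
- paddle_top (a point): centre of the top face of the release paddle (the locking button): flat dark steel rectangle 36 mm (compressor x) by 44 mm (compressor y), 10 mm thick, on top of the carriage; the face is 72 mm above the bench when up, 64 mm when fully down. Rides with the carriage, moves down as pressed. Axes as the compressor's.
- push_plate (a point): centre, 92 mm above the bench, of the near (-y) face of the push plate: upright aluminium plate 44 mm wide, 6 mm thick, fixed on the carriage 4.5 mm past the +y edge of the paddle, top 105 mm above the bench. A fingertip pressing the paddle can push against this face. Axes as the compressor's.
- paddle_end (a point): fixed point of the compressor: where paddle_top is when the carriage stands at its end stop and the paddle is up.
- sprocket_a: matte black sprocket, 98 mm across the teeth, 14 mm high at its hub, loose, a bystander; origin at the centre of its underside
- sprocket_b: matte black sprocket, 80 mm across the teeth, 14 mm high at its hub, loose, a bystander; origin at the centre of its underside
- magnet: red plastic parts magnet, a round dish 84 mm across with a centre knob, 34 mm high, loose, a bystander; origin at the centre of its underside
- socket: plain steel deep socket standing on end, 24 mm diameter, 60 mm tall, loose, a bystander; origin at the centre of its underside
- bearing: steel ball-bearing ring lying flat, 48 mm diameter, 14 mm high, loose, a bystander; origin at the centre of its underside
- wrench: steel wrench lying flat, about 160 mm long, loose, a bystander; origin at the centre of its underside
- clutch_drum: dark steel clutch drum, 110 mm diameter, 52 mm high with a short hub on top, loose, a bystander; origin at the centre of its underside

How it is judged:
On the way, in this order (a step that is already met when the one before it is completed fails the run):
1. the release paddle is pressed down while the carriage is still in its first notch (value of joint release above 0.005 m and value of joint carriage below 0.006 m), for 0.05 s.
2. the carriage is past the middle of its travel with the paddle still down (value of joint carriage above 0.07 m and value of joint release above 0.004 m).
At the end, for the whole second after the job is handed in: the carriage stands at its end stop (travel over 130.5 of 135 mm), at rest, the release paddle is up again (pressed less than 2 mm, so locked), and every loose part is within 20 mm of where it was (value of joint carriage above 0.1305 m and value of joint release below 0.002 m and velocity of joint carriage between -0.005 and 0.005 m/s and not (distance of sprocket_a from where it was at the start of the episode above 0.02 m) and not (distance of sprocket_b from where it was at the start of the episode above 0.02 m) and not (distance of magnet from where it was at the start of the episode above 0.02 m) and not (distance of socket from where it was at the start of the episode above 0.02 m) and not (distance of bearing from where it was at the start of the episode above 0.02 m) and not (distance of wrench from where it was at the start of the episode above 0.02 m) and not (distance of clutch_drum from where it was at the start of the episode above 0.02 m)); the robot touches nothing.
It fails at once if the paddle was let up on the way, so that the carriage locked in a middle notch (value of joint carriage between 0.012 and 0.122 m and value of joint release below 0.0025 m).
It fails at once if a loose part on the bench was lifted, carried or pushed away (over 20 mm) (distance of any of sprocket_a, sprocket_b, magnet, socket, bearing, wrench, clutch_drum from where it was at the start of the episode above 0.02 m).
It also fails if it takes over 35 s, if anything falls off the work surface, if the arm or the gripper's body presses on something with over 40 N, if the wrist force passes 120 N, or if a joint passes its speed limit or range.

## Robot

A 7-joint arm with a two-finger parallel gripper is mounted at the origin on the work surface. World frame = base frame: x ahead of the robot, y to its left, z up, the work surface at z = 0. Lengths are in m, angles in rad, forces in N, time in s.
With the tool pointing down it reaches from about 0.4 to 0.875 m from the base axis. Payload 6.5 kg.
Tool frame: the origin (TCP) lies between the finger pads; the fingertips stand 19 mm ahead of it and the grasp point (between the pads) is the TCP; z points along the fingers, y is the direction in which the jaws open and shut (so a half turn about z gives the same grasp; the last joint's range is limited). The gripper opens to 85 mm and grips with 20 to 120 N. Pads are 22 mm wide; open, the fingers measure 114 mm over their backs; the gripper's body (76 mm by 85 mm) begins 54 mm behind the grasp point. The pads swing forward as they close: fully open they stand 13 mm farther back than shut.
Start: joints at [1.202, 0.536, -0.004, 1.538, 0.003, 1.067, -0.071], TCP at [0.194, -0.62, 0.217] pointing down, gripper open.
Joint ranges: [-2.7, 2.7], [-0.37, 2.16], [-1.27, 1.26], [0.24, 2.4], [-1.31, 4.45], [0.19, 1.91], [-2.76, 2.76]. Speed limits (rad/s): [2.39, 2.39, 3.14, 3.14, 3.14, 3.14, 3.14].

## Interface

Orientations are given as a rotation vector (axis times angle).
In Python, from rig import env gives the robot as it stands. The module is installed in compiled form; this text tells all that it offers.
- The arm moves only by the shell command python3 -m handwheel 'ROWS'. ROWS is text: rows parted by semicolons, each of 7 numbers parted by spaces: the shift along the tool's x, y, z in m, then the turn, a rotation vector about the tool's x, y, z in degrees, then the closure, from 0 (fully open) to 1 (shut). In form: tx ty tz wx wy wz gripper; .... A call has 1 to 8 rows; each row is the pose to reach, as a shift and turn from the pose measured when the call began, along the tool's axes at that moment; what a row does not reach only later rows make up. A row lasts 1/12 s, in which the tool goes at most 41.7 mm and 7.16 degrees, less where a joint would pass 70% of its speed; a pose out of reach is approached as far as the arm can. A call with a gripper value outside its range is refused whole. The fingers move at their own pace and stop on an object; the grip force is fixed at half the most. Time passes only in rows, so rows that repeat a pose let the fingers close. It gives the time, the measured TCP pose, the force and the opening at its end, in the units of the state.
- env.state(): the state, without advancing time (a new reading comes with each control period).
- env.snapshot(name): name is "scene" or "side" or "wrist"; returns a dict with "image" (400x640x3 uint8, red, green, blue), "fx", "fy", "cx", "cy" (pixels), "world_from_camera" (4x4, takes a point from camera to world coordinates); the wrist camera has in their place "tool_from_camera" (4x4, takes a point from camera to tool coordinates, whose origin is the TCP and whose axes are the flange's). Camera axes: x right, y up, looking along -z (the intrinsics and any distortion apply to the point x, -y, -z); pixel columns grow to the right and rows downward; lengths in m; the calibration is good to about 2 mm. The wrist camera is an equidistant fisheye: a pixel r from the principal point sees the ray r / f radians off the axis. A picture is of the moment at which its call begins: read the wrist's pose just before it. There is no depth.
- env.close_job(): hands the job in, once; it reports no verdict.
The state is a dict: "t": time; "joint_pos": joint angles; "qd": joint speeds; "tau": joint torques, N m; "ee_pos": TCP position; "tcp_rot": TCP orientation; "force": force on the tool from outside, world axes, zero at the start; "ft_torque": the same for the moment, N m; "grip_width": finger opening in m.
Only numpy, scipy, OpenCV 4.12 (cv2) and the standard library are available. Lean on these libraries where they do the work, as an engineer would, in place of code of your own. Each camera call takes 0.05 s, during which the arm holds its last target. There are 200 camera calls.

## Working session

There is one attempt and no reset: what is moved stays moved. The work goes in short steps, Python scripts to look and compute and a shell command to move; the robot and the scene stay as the last step left them, time stands still between calls to the robot, and variables do not carry over. Pictures are saved under pics/ and viewed, about 8 in all and at most 12, crops included, and the job is handed in when it is done.

```bash
mkdir -p pics; python3 - <<'E'
from rig import env
import cv2,numpy as np,json
s=env.state();print({k:np.round(v,3).tolist() for k,v in s.items()})
d={}
for n in("scene","side","wrist"):
    c=env.snapshot(n);cv2.imwrite(f"pics/{n}0.png",c["image"][:,:,::-1])
    d[n]={k:np.array(v).tolist() for k,v in c.items() if k!="image"}
    print(n,{k:np.round(v,3).tolist() for k,v in d[n].items()})
json.dump(d,open("cal.json","w"))
E
```

```text
{'t': 0.0, 'joint_pos': [1.202, 0.537, -0.004, 1.539, 0.003, 1.067, -0.071], 'qd': [0.001, -0.001, -0.001, 0.003, -0.001, -0.001, 0.001], 'tau': [0.001, -58.34, 1.049, -25.91, 0.012, 0.01, -0.0], 'ee_pos': [0.194, -0.62, 0.216], 'tcp_rot': [-3.104, -0.474, 0.001], 'force': [-0.4, -0.57, 0.176], 'ft_torque': [-0.036, -0.051, -0.016], 'grip_width': 0.086}
scene {'fx': 457.026, 'fy': 457.026, 'cx': 322.523, 'cy': 207.469, 'world_from_camera': [[0.859, -0.282, 0.427, 1.202], [0.511, 0.509, -0.693, -1.053], [-0.022, 0.813, 0.582, 0.964], [0.0, 0.0, 0.0, 1.0]]}
side {'fx': 403.46, 'fy': 403.46, 'cx': 318.572, 'cy': 199.157, 'world_from_camera': [[-0.946, 0.207, -0.248, 0.285], [-0.323, -0.633, 0.704, 0.815], [-0.011, 0.746, 0.666, 0.881], [0.0, 0.0, 0.0, 1.0]]}
wrist {'fx': 309.707, 'fy': 309.707, 'cx': 320.922, 'cy': 198.302, 'tool_from_camera': [[0.0, 0.954, 0.299, 0.077], [1.0, -0.0, -0.0, 0.001], [0.0, 0.299, -0.954, -0.157], [0.0, 0.0, 0.0, 1.0]]}
```

View pics/scene0.png

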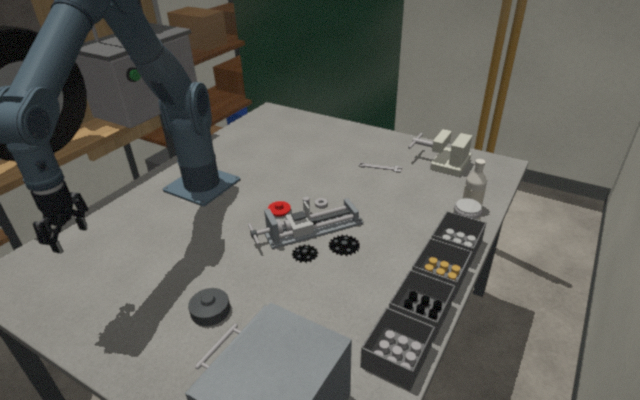

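View pics/side0.png

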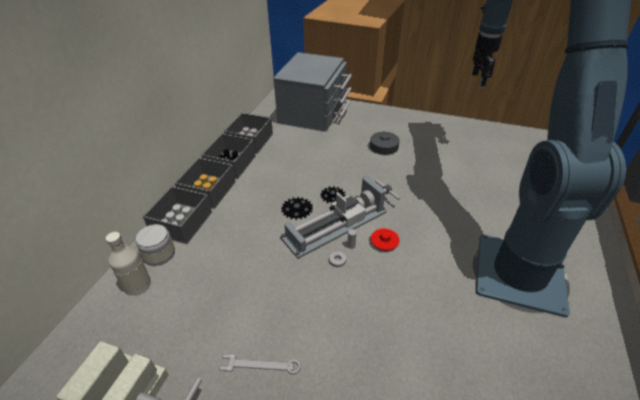

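The compressor is at about scene (305,222) and side (340,215). The headstock end faces the T-bar, at scene (262,236) and side (390,195). The cream vise at the far corner is something else. Next I'll enlarge both views.

```bash
python3 - <<'E'
import cv2,numpy as np
a=cv2.imread("pics/scene0.png")[185:265,240:373];b=cv2.imread("pics/side0.png")[165:260,270:403]
f=lambda i:cv2.resize(i,None,fx=6,fy=6,interpolation=cv2.INTER_CUBIC)
a,b=f(a),f(b[:,:])
cv2.imwrite("pics/ca.png",a);cv2.imwrite("pics/cb.png",b);print(a.shape,b.shape)
E
```

```text
(480, 798, 3) (570, 798, 3)
```

View pics/ca.png

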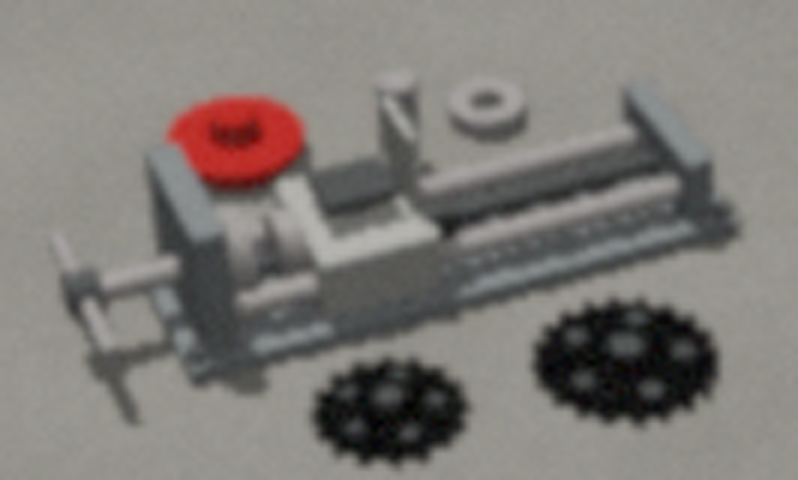

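View pics/cb.png

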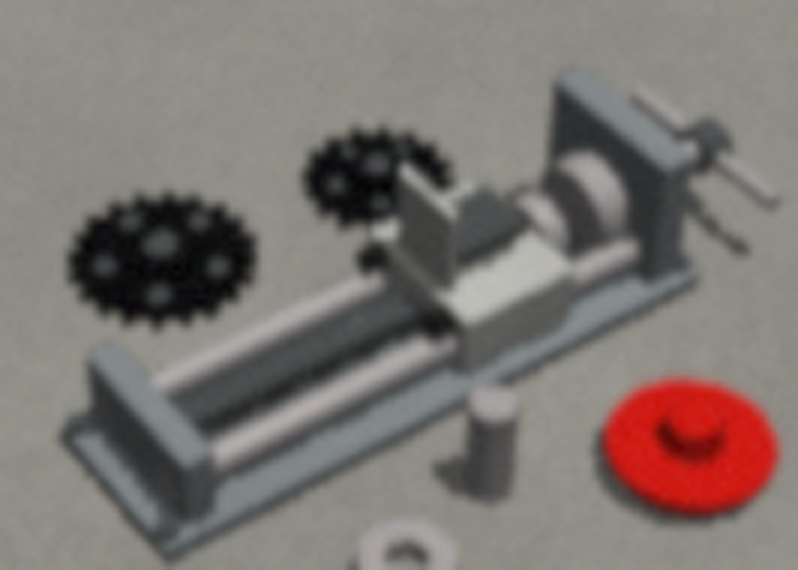

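Both views show the same layout. The headstock is at scene crop (190,200) and the end stop at (670,130). The push plate's top edge in the side crop runs (403,165)-(460,215). The socket and magnet are on the -x side and the two sprockets on the +x side. I'll fit the compressor's pose from its corners.

```bash
cat > fit.py <<'E'
import json,numpy as np
from scipy.optimize import least_squares
cal=json.load(open("cal.json"))
def proj(n,P):
    c=cal[n];T=np.linalg.inv(np.array(c["world_from_camera"]))
    p=T[:3,:3]@P+T[:3,3];return np.array([c["cx"]+c["fx"]*p[0]/-p[2],c["cy"]-c["fy"]*p[1]/-p[2]])
off={"scene":(240,185),"side":(270,165)}
obs=[("scene",(50,-165,0),(195,382)),("scene",(50,165,12),(740,222)),
("side",(-50,165,12),(168,546)),("side",(50,165,12),(62,432)),("side",(-50,-165,12),(700,272))]
plate=[("side",(22,0,105),(403,165)),("side",(-22,0,105),(460,215))]
def W(q,P):
    P=np.array(P)/1e3;c,s=np.cos(q[2]),np.sin(q[2]);return np.array([q[0]+c*P[0]-s*P[1],q[1]+s*P[0]+c*P[1],P[2]])
px=lambda n,uv:np.array(uv)/6-0.42+off[n]
def res(q):
    r=[proj(n,W(q,P))-px(n,uv) for n,P,uv in obs]
    r+=[proj(n,W(q,(P[0],q[3]*1e3,P[2])))-px(n,uv) for n,P,uv in plate]
    return np.concatenate(r)
E
python3 - <<'E'
from fit import *
best=min((least_squares(res,[.45,-.5,y,0]) for y in np.arange(-3,3,.5)),key=lambda r:r.cost)
q=best.x;print(q,np.degrees(q[2]));print(res(q).reshape(-1,2).round(1))
json.dump(q.tolist(),open("q.json","w"))
y=q[3]*1e3-6
for n,P in dict(plate=(0,y,92),paddle=(0,y-4.5-22,72),paddle_end=(0,y-26.5+135,72)).items(): 
    w=W(q,P);print(n,P,w.round(3),"reach",np.hypot(*w[:2]).round(3))
E
```

```text
[ 0.52753958 -0.01946467 -0.63887394 -0.0223655 ] -36.60478065433335
[[-0.2  0.6]
 [ 0.6 -1.2]
 [ 0.1  0.9]
 [-0.4 -1.5]
 [ 0.4 -0.1]
 [ 0.2  0.1]
 [-0.2 -0. ]]
plate (0, np.float64(-28.36549962033158), 92) [ 0.511 -0.042  0.092] reach 0.512
paddle (0, np.float64(-54.865499620331576), 72) [ 0.495 -0.064  0.072] reach 0.499
paddle_end (0, np.float64(80.13450037966842), 72) [0.575 0.045 0.072] reach 0.577
```

```bash
cat > go.py <<'E'
# shift+turn in the tool frame to bring the TCP to compressor coords (mm), tool x = compressor -x, pointing down
import sys
from fit import *
from scipy.spatial.transform import Rotation as R
from rig import env
q=json.load(open("q.json"))
def togo(P):
    s=env.state();r=R.from_rotvec(s["tcp_rot"]);c,sn=np.cos(q[2]),np.sin(q[2])
    G=R.from_matrix(np.array([[-c,-sn,0],[-sn,c,0],[0,0,-1]]).T.T)
    d=r.inv().apply(W(q,P)-s["ee_pos"]);t=(r.inv()*G).as_rotvec(degrees=True)
    a=np.array(s["ee_pos"])[:2]-q[:2];
    print("t",round(s["t"],2),"comp xyz mm",(1e3*np.array([c*a[0]+sn*a[1],-sn*a[0]+c*a[1],s["ee_pos"][2]])).round(1),"force",np.round(s["force"],1),"w",round(s["grip_width"],3))
    print("shift",d.round(4),"turn",t.round(1))
if __name__=="__main__": togo([float(v) for v in sys.argv[1:4]])
E
python3 go.py 0 -60 170
```

```text
t 0.15 comp xyz mm [  90.1 -681.1  216.6] force [ 0.4 -0.   0.2] w 0.085
shift [ 0.4492 -0.4383  0.0471] turn [-0.00e+00 -1.00e-01 -1.26e+02]
```

```bash
python3 -m handwheel '0.449 -0.438 0 0 0 -126 1;0.449 -0.438 0 0 0 -126 1;0.449 -0.438 0 0 0 -126 1;0.449 -0.438 0 0 0 -126 1;0.449 -0.438 0 0 0 -126 1;0.449 -0.438 0 0 0 -126 1;0.449 -0.438 0 0 0 -126 1;0.449 -0.438 0 0 0 -126 1'; python3 go.py 0 -60 170
```

```text
t: 0.82
ee_pos: [0.3524, -0.3251, 0.2172]
tcp_rot: [-2.492, -1.912, -0.0]
force: [0.4, 0.4, 0.5]
grip_width: -0.0001
t 0.82 comp xyz mm [  41.6 -349.8  217.2] force [0.4 0.4 0.5] w -0.0
shift [0.2848 0.0679 0.0474] turn [  0.   -0.  -68.4]
```

```bash
python3 -m handwheel '0.285 0.068 0 0 0 -68.4 1;0.285 0.068 0 0 0 -68.4 1;0.285 0.068 0 0 0 -68.4 1;0.285 0.068 0 0 0 -68.4 1;0.285 0.068 0 0 0 -68.4 1;0.285 0.068 0 0 0 -68.4 1;0.285 0.068 0.02 0 0 -68.4 1;0.285 0.068 0.047 0 0 -68.4 1'; python3 go.py 0 -60 170
```

```text
t: 1.48
ee_pos: [0.4975, -0.0601, 0.1731]
tcp_rot: [1.256, 2.871, 0.011]
force: [0.7, -0.0, -0.1]
grip_width: 0.0002
t 1.48 comp xyz mm [ 1.000e-01 -5.060e+01  1.731e+02] force [ 0.7 -0.  -0.1] w 0.0
shift [-0.0017 -0.0093  0.0031] turn [  0.5   0.3 -10.7]
```

```bash
python3 -m handwheel '-0.002 -0.009 0.003 0.5 0.3 -10.7 1;-0.002 -0.009 0.003 0.5 0.3 -10.7 1;-0.002 -0.009 0.003 0.5 0.3 -10.7 1;-0.002 -0.009 0.003 0.5 0.3 -10.7 1'; python3 go.py 0 -60 170
python3 - <<'E'
from rig import env
import cv2
c=env.snapshot("wrist");cv2.imwrite("pics/w1.png",c["image"][:,:,::-1])
c=env.snapshot("side");cv2.imwrite("pics/s1.png",cv2.resize(c["image"][120:260,270:430,::-1],None,fx=4,fy=4,interpolation=2))
E
```

```text
t: 1.82
ee_pos: [0.4921, -0.0678, 0.1699]
tcp_rot: [-0.99, -2.981, -0.001]
force: [1.1, -0.6, 0.4]
grip_width: 0.0001
t 1.82 comp xyz mm [  0.4 -59.9 169.9] force [ 1.1 -0.6  0.4] w 0.0
shift [ 0.0004 -0.0001 -0.0001] turn [ 0.  -0.  -0.1]
```

View pics/w1.png

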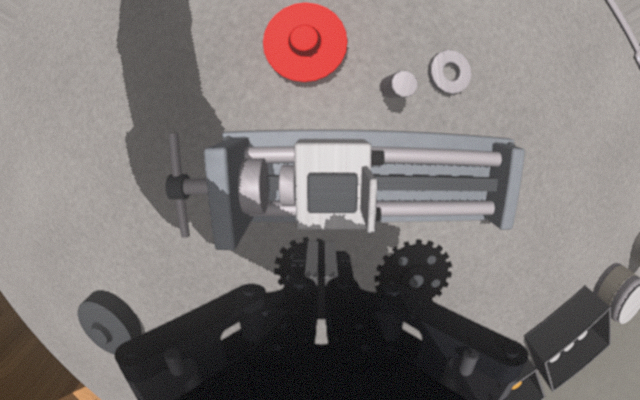

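The wrist view shows the paddle as a dark rectangle at cols 308-357, rows 173-213. The plate is at col ~371, the carriage top at cols 295-371, and the closed fingertips at about (321,240). I'll back-project these at their known heights.

```bash
python3 - <<'E'
from go import *
s=env.state();r=R.from_rotvec(s["tcp_rot"]);c=cal["wrist"];T=np.array(c["tool_from_camera"])
def bp(u,v,h):
    a=np.array([u-c["cx"],v-c["cy"]])/c["fx"];th=np.hypot(*a)
    d=np.array([np.sin(th)*a[0]/th,-np.sin(th)*a[1]/th,-np.cos(th)])
    o=r.apply(T[:3,3])+s["ee_pos"];d=r.apply(T[:3,:3]@d)
    w=o+d*(h/1e3-o[2])/d[2];b=w[:2]-q[:2];C,S=np.cos(q[2]),np.sin(q[2])
    return 1e3*np.array([C*b[0]+S*b[1],-S*b[0]+C*b[1]])
for n,p in {"pad NW":(308,173,72),"pad NE":(357,173,72),"pad SW":(308,212,72),"pad SE":(357,212,72),"plate top N-face":(369,180,105),"plate top S":(368,232,105),"endstop top near":(503,150,56),"endstop S":(498,226,56),"carr NW":(296,143,52),"carr NE":(370,143,52),"head top N":(205,150,94),"head top S":(215,248,94)}.items(): print(n,bp(*p).round(1))
E
```

```text
pad NW [-18.9 -70.2]
pad NE [-18.9 -28.7]
pad SW [ 16.1 -70.7]
pad SE [ 16.3 -27.6]
plate top N-face [-21.  -23.5]
plate top S [ 21.1 -22.3]
endstop top near [-41.5 122.1]
endstop S [ 40.1 130.3]
carr NW [-42.  -81.5]
carr NE [-42.2 -15.1]
head top N [ -43.8 -151.4]
head top S [  42.1 -152.2]
```

View pics/s1.png

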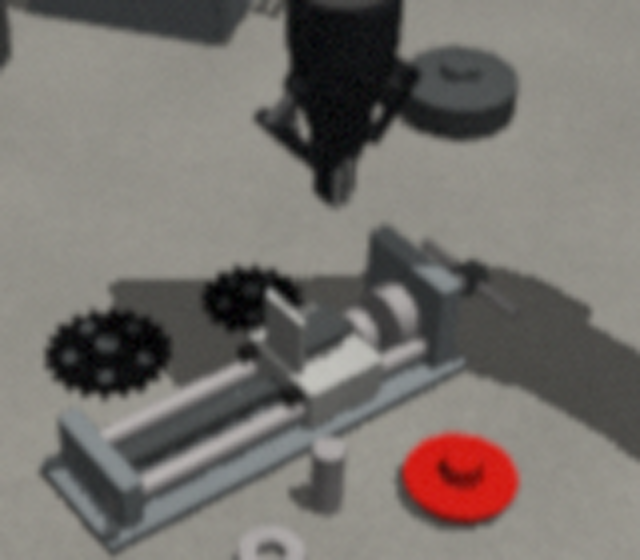

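The side view confirms the fingers are shut above the paddle. The paddle centre comes out at about (-1,-49) mm and the plate face at y = -23. Paddle size and the 26.5 mm offset both agree. I'll descend now.

```bash
python3 -m handwheel '-0.000 0.010 0.03 0 0 0 1;0.001 0.010 0.055 0 0 0 1;0.001 0.010 0.07 0 0 0 1;0.001 0.010 0.074 0 0 0 1;0.001 0.010 0.074 0 0 0 1;0.001 0.010 0.074 0 0 0 1'; python3 go.py -1 -50 86
```

```text
t: 2.42
ee_pos: [0.4981, -0.0595, 0.0971]
tcp_rot: [0.991, 2.979, 0.001]
force: [-0.1, 0.6, 0.5]
grip_width: 0.0004
t 2.42 comp xyz mm [  0.3 -49.7  97.1] force [-0.1  0.6  0.5] w 0.0
shift [ 0.0013 -0.0004  0.0111] turn [ 0.1  0.1 -0.2]
```

```bash
python3 -m handwheel '0.001 0 0.004 0 0 0 1;0.001 0 0.006 0 0 0 1;0.001 0 0.008 0 0 0 1;0.001 0 0.010 0 0 0 1;0.001 0 0.011 0 0 0 1;0.001 0 0.011 0 0 0 1'; python3 go.py -1 -50 84
```

```text
t: 2.92
ee_pos: [0.4973, -0.0589, 0.086]
tcp_rot: [0.991, 2.98, 0.001]
force: [-0.4, 0.8, -0.2]
grip_width: 0.0001
t 2.92 comp xyz mm [ -0.8 -49.7  86. ] force [-0.4  0.8 -0.2] w 0.0
shift [ 0.0002 -0.0003  0.002 ] turn [ 0.1  0.1 -0.2]
```

No force at nominal tip height 67 mm, so I'll look before going further.

```bash
python3 - <<'E'
from rig import env
import cv2,numpy as np
f=lambda n,a,b,c,d,s,h:cv2.resize(env.snapshot(n)["image"][a:b,c:d,::-1],(s,h),interpolation=2)
cv2.imwrite("pics/m2.png",np.hstack([f("wrist",120,320,220,420,400,400),f("side",170,240,310,380,400,400)]))
E
```

```text
(no output)
```

View pics/m2.png

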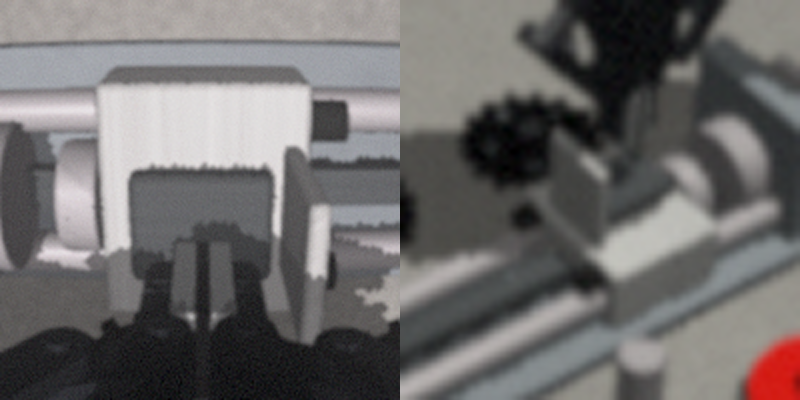

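The fingertips (crop 175-232, row 240) are within the paddle outline, with their shadow close ahead, so contact is near. I'll carry on down in small steps.

```bash
python3 -m handwheel '0 0 0.001 0 0 0 1;0 0 0.002 0 0 0 1;0 0 0.002 0 0 0 1'; python3 -m handwheel '0 0 0.001 0 0 0 1;0 0 0.002 0 0 0 1;0 0 0.002 0 0 0 1'; python3 go.py -1 -50 80
```

```text
t: 3.27
ee_pos: [0.4973, -0.0589, 0.0839]
tcp_rot: [0.991, 2.98, 0.001]
force: [0.1, -0.4, 0.3]
grip_width: -0.0001
t: 3.52
ee_pos: [0.4971, -0.0589, 0.0817]
tcp_rot: [0.991, 2.98, 0.001]
force: [0.7, 0.2, 0.6]
grip_width: -0.0002
t 3.52 comp xyz mm [ -0.9 -49.8  81.7] force [0.7 0.2 0.6] w -0.0
shift [ 0.0001 -0.0002  0.0017] turn [ 0.   0.1 -0.2]
```

```bash
python3 -m handwheel '0 0 0.001 0 0 0 1;0 0 0.002 0 0 0 1;0 0 0.002 0 0 0 1'; python3 -m handwheel '0 0 0.001 0 0 0 1;0 0 0.002 0 0 0 1;0 0 0.002 0 0 0 1'; python3 - <<'E'
from rig import env
import cv2,numpy as np
f=lambda n,a,b,c,d,s,h:cv2.resize(env.snapshot(n)["image"][a:b,c:d,::-1],(s,h),interpolation=2)
cv2.imwrite("pics/m3.png",np.hstack([f("wrist",120,320,220,420,400,400),f("scene",190,250,270,330,400,400)]))
E
python3 go.py -1 -50 80
```

```text
t: 3.77
ee_pos: [0.497, -0.0589, 0.0795]
tcp_rot: [0.991, 2.98, 0.001]
force: [-0.2, 0.1, -0.2]
grip_width: 0.0
t: 4.02
ee_pos: [0.4969, -0.0589, 0.0773]
tcp_rot: [0.991, 2.981, 0.0]
force: [-0.0, 0.5, -0.5]
grip_width: -0.0002
t 4.12 comp xyz mm [ -1.1 -49.9  77.5] force [ 0.7 -0.   0.5] w 0.0
shift [-0.0001 -0.0001 -0.0025] turn [ 0.   0.  -0.2]
```

View pics/m3.png

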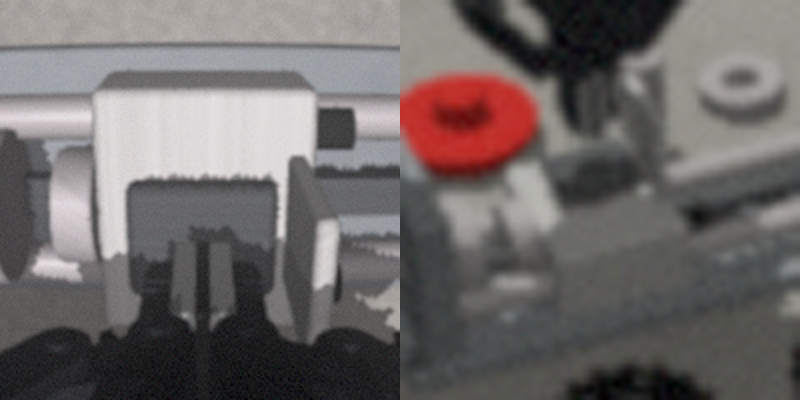

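The shadow and the tip haven't met, so the tips aren't touching yet. I'll check the tip height by projecting points along the tool axis into both fixed cameras.

```bash
python3 - <<'E'
from go import *
s=env.state();print(np.round(s["joint_pos"],3),s["tcp_rot"])
for dz in (-.03,-.015,0,.01,.019):
    print(dz,"s1 side",proj("side",np.array([.4921,-.0678,.170-dz])).round(1),"m3 scene",proj("scene",np.array(s["ee_pos"])-[0,0,dz]).round(1))
E
```

```text
[ 0.49   0.571 -0.584  2.002  0.478  0.704  0.536] [9.91003334e-01 2.98039591e+00 5.46478244e-04]
-0.03 s1 side [353.1 165.5] m3 scene [298.1 204.8]
-0.015 s1 side [352.8 169.8] m3 scene [298.4 208.6]
0 s1 side [352.6 174. ] m3 scene [298.6 212.3]
0.01 s1 side [352.4 176.7] m3 scene [298.8 214.7]
0.019 s1 side [352.3 179.2] m3 scene [298.9 216.9]
```

Both cameras agree: the visible tips end about 10 mm behind the reported TCP, not 19 mm ahead as stated. I'll go by contact force instead. With less finger length, the splayed finger links along compressor y could foul the push plate. I'll raise, turn 90° so the links lie across x, and descend again.

```bash
sed -i 's/np.array(\[\[-c,-sn,0\],\[-sn,c,0\],\[0,0,-1\]\]).T.T/np.array([[-sn,c,0],[c,sn,0],[0,0,-1]])/' go.py
python3 -m handwheel '0 0 -0.035 0 0 0 1;0 0 -0.05 0 0 0 1;0 0 -0.05 0 0 0 1'; python3 go.py -1 -49 125
```

```text
t: 4.37
ee_pos: [0.4994, -0.0588, 0.1305]
tcp_rot: [0.989, 2.975, 0.002]
force: [0.4, 0.6, 0.5]
grip_width: 0.0002
t 4.37 comp xyz mm [  0.8 -48.4 130.5] force [0.4 0.6 0.5] w 0.0
shift [ 0.0019 -0.0007  0.0055] turn [ 0.4  0.1 89.8]
```

```bash
python3 -m handwheel '0.002 -0.001 0 0 0 89.8 1;0.002 -0.001 0 0 0 89.8 1;0.002 -0.001 0 0 0 89.8 1;0.002 -0.001 0 0 0 89.8 1;0.002 -0.001 0 0 0 89.8 1;0.002 -0.001 0 0 0 89.8 1;0.002 -0.001 0 0 0 89.8 1;0.002 -0.001 0 0 0 89.8 1'; python3 go.py -1 -49 80
```

```text
t: 5.03
ee_pos: [0.4968, -0.0584, 0.1299]
tcp_rot: [2.304, 2.132, 0.005]
force: [0.5, 0.5, -0.4]
grip_width: 0.0001
t 5.03 comp xyz mm [ -1.5 -49.6 129.9] force [ 0.5  0.5 -0.4] w 0.0
shift [0.0002 0.0006 0.0499] turn [ 0.2 -0.1 32.2]
```

```bash
python3 -m handwheel '0 0 0 0 0 32.2 1;0 0 0 0 0 32.2 1;0 0 0.01 0 0 32.2 1;0 0 0.02 0 0 32.2 1;0 0 0.03 0 0 32.2 1;0 0 0.04 0 0 32.2 1;0 0 0.05 0 0 32.2 1;0 0 0.052 0 0 32.2 1'; python3 go.py -1 -49 70
```

```text
t: 5.7
ee_pos: [0.4956, -0.0583, 0.076]
tcp_rot: [-2.805, -1.414, -0.002]
force: [-1.1, -1.0, 0.3]
grip_width: -0.0002
t 5.7 comp xyz mm [ -2.5 -50.2  76. ] force [-1.1 -1.   0.3] w -0.0
shift [0.0011 0.0015 0.006 ] turn [ 0.  -0.1  0.1]
```

```bash
python3 -m handwheel '0.001 0.0015 0.004 0 0 0 1;0.001 0.0015 0.008 0 0 0 1;0.001 0.0015 0.011 0 0 0 1;0.001 0.0015 0.011 0 0 0 1' | grep -E 'ee_pos|force'; python3 -m handwheel '0 0 0.002 0 0 0 1;0 0 0.003 0 0 0 1;0 0 0.003 0 0 0 1'| grep -E 'ee_pos|force'; python3 go.py -1 -49 60
```

```text
ee_pos: [0.4973, -0.0583, 0.0646]
force: [0.8, -0.4, -0.7]
ee_pos: [0.4972, -0.0584, 0.0615]
force: [-0.3, 0.2, -0.0]
t 6.28 comp xyz mm [ -1.1 -49.3  61.5] force [-0.3  0.2 -0. ] w 0.0
shift [0.0003 0.0001 0.0015] turn [-0.  -0.1  0.1]
```

```bash
python3 -m handwheel '0 0 0.001 0 0 0 1;0 0 0.002 0 0 0 1;0 0 0.002 0 0 0 1' | grep -E 'ee_pos|force'; python3 - <<'E'
from rig import env
import cv2,numpy as np
f=lambda n,a,b,c,d,s,h:cv2.resize(env.snapshot(n)["image"][a:b,c:d,::-1],(s,h),interpolation=2)
cv2.imwrite("pics/m4.png",np.hstack([f("side",170,240,310,380,400,400),f("scene",180,240,270,330,400,400)]))
E
```

```text
ee_pos: [0.4972, -0.0584, 0.0595]
force: [0.9, 0.5, 0.1]
```

View pics/m4.png

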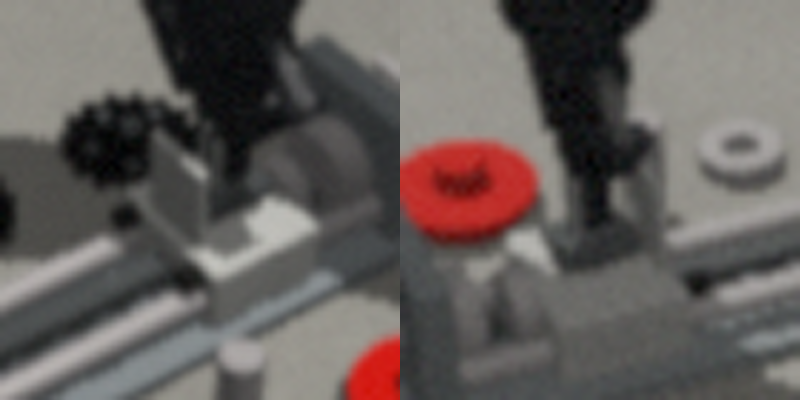

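The tips are now just above the paddle: side crop (225,190), scene crop (600,230). The links clear the plate. I'll keep going down until the force rises.

```bash
for i in 1; do python3 -m handwheel '0 0 0.001 0 0 0 1;0 0 0.002 0 0 0 1;0 0 0.002 0 0 0 1' | grep -E 'ee_pos|force'; done; python3 -m handwheel '0 0 0.001 0 0 0 1;0 0 0.002 0 0 0 1;0 0 0.002 0 0 0 1' | grep -E 'ee_pos|force'
```

```text
ee_pos: [0.4974, -0.0584, 0.0577]
force: [-2.4, -0.3, 3.9]
ee_pos: [0.4974, -0.0584, 0.0559]
force: [-1.0, 0.4, 6.3]
```

Contact came at TCP z ≈ 0.058 and the force rises with the spring law. Now I'll press to about 6.5 mm.

```bash
python3 -m handwheel '0 0 0.0015 0 0 0 1;0 0 0.003 0 0 0 1;0 0 0.0045 0 0 0 1;0 0 0.0045 0 0 0 1' | grep -E 'ee_pos|force'; python3 go.py -1 -33 51
```

```text
ee_pos: [0.4975, -0.0584, 0.0517]
force: [-2.7, 0.1, 8.0]
t 7.47 comp xyz mm [ -0.9 -49.2  51.7] force [-2.7  0.1  8. ] w -0.0
shift [ 0.0162 -0.0001  0.0008] turn [ 0.  -0.   0.1]
```

```bash
python3 -m handwheel '0 0 0.0008 0 0 0 1;0.003 0 0.0008 0 0 0 1;0.006 0 0.0008 0 0 0 1;0.009 0 0.0008 0 0 0 1;0.012 0 0.0008 0 0 0 1;0.015 0 0.0008 0 0 0 1;0.015 0 0.0008 0 0 0 1' | grep -E 'ee_pos|force'; python3 go.py -1 0 51
```

```text
ee_pos: [0.5068, -0.0459, 0.0515]
force: [-2.7, -0.3, 6.4]
t 8.05 comp xyz mm [ -0.9 -33.6  51.5] force [-2.7 -0.3  6.4] w -0.0
shift [ 0.0336 -0.      0.0005] turn [ 0.  -0.1  0.2]
```

```bash
python3 -m handwheel '0 0 0.001 0 0 0 1;0 0 0.001 0 0 0 1' | grep -E 'ee_pos|force'; python3 - <<'E'
from rig import env
import cv2,numpy as np
f=lambda n,a,b,c,d,s,h:cv2.resize(env.snapshot(n)["image"][a:b,c:d,::-1],(s,h),interpolation=2)
cv2.imwrite("pics/m5.png",np.hstack([f("side",170,240,310,380,400,400),f("wrist",140,300,240,400,400,400)]))
print(env.state()["force"])
E
```

```text
ee_pos: [0.5069, -0.0459, 0.051]
force: [-1.1, -0.4, 7.4]
[-2.02322689  0.1524772   8.82037698]
```

View pics/m5.png

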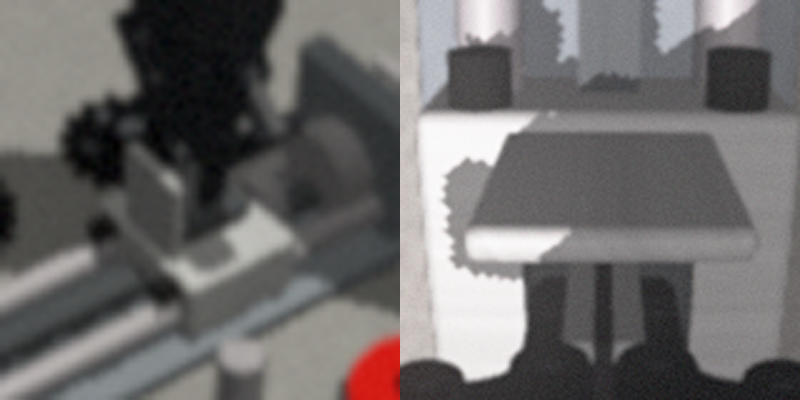

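The plate moved about 16 mm with the tool (side crop (155,130) to (130,145)), so the carriage is following with the paddle down (force about 8 N). I'll continue.

```bash
python3 -m handwheel '0.006 0 0.0005 0 0 0 1;0.012 0 0.0005 0 0 0 1;0.018 0 0.0005 0 0 0 1;0.024 0 0.0005 0 0 0 1;0.030 0 0.0005 0 0 0 1;0.036 0 0.0005 0 0 0 1;0.04 0 0.0005 0 0 0 1' | grep -E 'ee_pos|force'; python3 go.py -1 50 50.7
```

```text
ee_pos: [0.531, -0.0135, 0.0512]
force: [-1.5, -1.4, 7.4]
t 8.9 comp xyz mm [-0.8  6.8 51.2] force [-1.5 -1.4  7.4] w -0.0
shift [ 0.0432 -0.0001  0.0005] turn [ 0.1 -0.   0.2]
```

```bash
python3 -m handwheel '0.006 0 0.0008 0 0 0 1;0.012 0 0.0008 0 0 0 1;0.018 0 0.0008 0 0 0 1;0.024 0 0.0008 0 0 0 1;0.030 0 0.0008 0 0 0 1;0.036 0 0.0009 0 0 0 1;0.042 0 0.0010 0 0 0 1;0.042 0 0.001 0 0 0 1' | grep -E 'ee_pos|force'; python3 go.py -1 86 50.7
```

```text
ee_pos: [0.5572, 0.0216, 0.0511]
force: [-0.6, 2.2, 9.1]
t 9.57 comp xyz mm [-0.7 50.7 51.1] force [-0.6  2.2  9.1] w -0.0
shift [ 0.0353 -0.0002  0.0005] turn [ 0.1 -0.1  0.2]
```

```bash
python3 -m handwheel '0.006 0 0.0008 0 0 0 1;0.012 0 0.0008 0 0 0 1;0.018 0 0.0008 0 0 0 1;0.024 0 0.0008 0 0 0 1;0.029 0 0.0009 0 0 0 1;0.033 0 0.0010 0 0 0 1;0.033 0 0.0010 0 0 0 1' | grep -E 'ee_pos|force'; python3 - <<'E'
from rig import env
import cv2,numpy as np
f=lambda n,a,b,c,d,s,h:cv2.resize(env.snapshot(n)["image"][a:b,c:d,::-1],(s,h),interpolation=2)
cv2.imwrite("pics/m6.png",np.hstack([f("side",180,260,270,350,400,400),f("wrist",80,300,210,430,400,400)]))
E
python3 go.py -1 86 50.7
```

```text
ee_pos: [0.5779, 0.0491, 0.0511]
force: [-0.7, 1.1, 8.9]
t 10.25 comp xyz mm [-0.5 85.1 51.2] force [0.1 2.  8.7] w 0.0
shift [ 0.0009 -0.0005  0.0005] turn [ 0.2 -0.3  0.3]
```

View pics/m6.png

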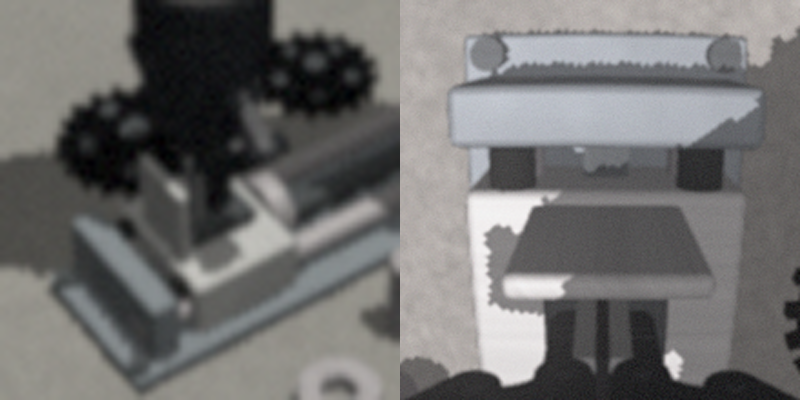

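The carriage is right at or near the end stop (wrist crop: bumpers at row ~165 under the stop's edge). I'll push gently until the force rises along y.

```bash
python3 -m handwheel '0.002 0 0.0005 0 0 0 1;0.004 0 0.0005 0 0 0 1;0.005 0 0.0005 0 0 0 1;0.005 0 0.0005 0 0 0 1' | grep -E 'ee_pos|force'; python3 -m handwheel '0.002 0 0.0002 0 0 0 1;0.004 0 0.0002 0 0 0 1;0.005 0 0.0002 0 0 0 1;0.005 0 0.0002 0 0 0 1' | grep -E 'ee_pos|force';python3 go.py -1 90 50.7
```

```text
ee_pos: [0.5798, 0.0514, 0.0509]
force: [-4.0, -3.8, 8.3]
ee_pos: [0.5818, 0.0534, 0.0509]
force: [-4.4, -4.7, 8.3]
t 10.92 comp xyz mm [ 0.1 90.9 50.9] force [-4.4 -4.7  8.3] w 0.0
shift [-0.0009 -0.0011  0.0002] turn [0.1 0.2 0.2]
```

```bash
python3 -m handwheel '0.003 0.001 0.0002 0 0 0 1;0.006 0.001 0.0002 0 0 0 1;0.009 0.001 0.0002 0 0 0 1;0.012 0.001 0.0002 0 0 0 1;0.012 0.001 0.0002 0 0 0 1' | grep -E 'ee_pos|force'; python3 go.py -1 96 50.7
```

```text
ee_pos: [0.5879, 0.0591, 0.0506]
force: [-5.6, -6.0, 9.2]
t 11.33 comp xyz mm [ 1.6 99.1 50.6] force [-5.6 -6.   9.2] w -0.0
shift [-0.0031 -0.0026 -0.0001] turn [0.1 0.5 0. ]
```

Force along y has risen to 8 N, and the fingertips have slid forward about 13 mm on a stopped carriage, so it's at the stop. I'll lift straight up.

```bash
python3 -m handwheel '0.001 0 -0.003 0 0 0 1;0.001 0 -0.007 0 0 0 1;0.001 0 -0.012 0 0 0 1;0 0 -0.03 0 0 0 1;0 0 -0.06 0 0 0 1;0 0 -0.10 0 0 0 1;0 0 -0.12 0 0 0 1;0 0 -0.12 0 0 0 1'; python3 - <<'E'
from rig import env
import cv2,numpy as np
f=lambda n,a,b,c,d,s,h:cv2.resize(env.snapshot(n)["image"][a:b,c:d,::-1],(s,h),interpolation=2)
cv2.imwrite("pics/m7.png",np.hstack([f("side",160,260,270,370,400,400),f("wrist",100,300,220,420,400,400)]))
E
python3 go.py -1 86 170
```

```text
t: 12.0
ee_pos: [0.5919, 0.0609, 0.1758]
tcp_rot: [2.799, 1.409, 0.002]
force: [0.7, 0.4, -1.1]
grip_width: -0.0
t 12.1 comp xyz mm [  1.7 100.5 171.2] force [-0.5  0.8 -0.4] w 0.0
shift [-0.0145 -0.0027  0.0013] turn [0.2 0.4 0. ]
```

View pics/m7.png

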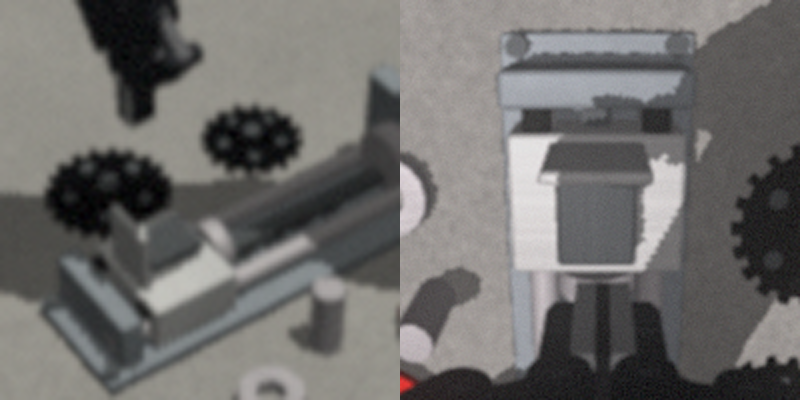

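The arm is clear. The carriage is against the stop, with the plate's top edge at side crop (110,207)-(148,235) and the paddle standing proud. A quick travel check before I hand in:

```bash
python3 - <<'E'
from fit import *
q=json.load(open("q.json"))
for x,uv in((22,(110,207)),(-22,(148,235))):
    t=np.array(uv)/4-.4+(270,160)
    r=least_squares(lambda y:proj("side",W(q,(x,y[0]*1e3,105)))-t,[.1]);print("travel",(r.x[0]-q[3]).round(4),r.fun.round(1))
from rig import env
s=env.state();print(s["force"],abs(np.array(s["qd"])).max());env.close_job()
E
```

```text
travel 0.1393 [-0.2 -0.3]
travel 0.1343 [0.5 1. ]
[-0.52485109  0.8348856  -0.43081091] 0.0349421357696157
the job is handed in; nothing more can be done
```

I pressed the paddle down in the first notch and kept it held while pushing the carriage to the end stop. Then I lifted straight off and handed the job in at about 12 s; it returned no verdict.

**Paddle and push:** I pressed about 6.5 mm, and the spring pushed back with mostly 7–9 N (one reading of 6.4 N) all the way. At the stop the force along y rose to about 8 N, and the fingertips slid about 13 mm on the stationary carriage.

**Last checks:**
- **Travel:** the last side image puts it at about 134–139 mm against 135 mm nominal, accurate to a few millimetres.
- **Lock:** the paddle looks up in the last picture. I judged that by eye and did not measure it.
- **Loose parts:** the parts visible in the last picture looked undisturbed. I did not measure their positions, and the wrench and clutch drum were not in view.
- **Robot:** the tool was clear, with force readings at noise level. The arm was still settling slightly at hand-in, at 0.035 rad/s.

**What disagreed:**
- **Fingertips:** they are not 19 mm ahead of the reported TCP. Contact came with the TCP at about 58 mm, so the closed tips stand about 14 mm behind it. The cameras agreed, so I found the paddle by force instead.
- **First approach:** because of the shorter fingers I backed off, turned the gripper 90° to keep its links clear of the push plate, and came down again.

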